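# Start the fume extractor from its covered keypad

## Robot

A 7-joint arm with a two-finger parallel gripper is mounted at the origin on a cart in front of the work surface, level with it; the furniture and walls round the work are solid. World frame = base frame: x ahead of the robot, y to its left, z up, the work surface at z = 0. Lengths are in m, angles in rad, forces in N, time in s.
With the tool pointing down it reaches from about 0.35 to 0.9 m from the base axis. Payload 8.1 kg.
Tool frame: the origin (TCP) lies at the very end of the fingers, on their centre line; the grasp point (between the pads) lies 19 mm behind it (arm.tcp_to_grasp is the z of the grasp point in the tool frame, in m); z points along the fingers, y is the line along which they close (so a half turn about z gives the same grasp; the last joint's range is limited). The gripper opens to 92 mm and grips with 3 to 60 N. Pads are 19 mm wide; open, the fingers measure 130 mm over their backs; the gripper's body (75 mm by 190 mm) begins 47 mm behind the grasp point.
Start: joints at [0.999, 0.434, 0.025, 1.573, -0.012, 1.134, -0.075], TCP at [0.282, -0.558, 0.195] pointing down, gripper open.
Joint ranges: [-2.62, 2.62], [-0.44, 2.09], [-1.27, 1.32], [0.08, 2.57], [-1.32, 4.46], [0.12, 2], [-2.74, 2.74]. Speed limits (rad/s): [2.22, 2.22, 3.01, 3.01, 3.14, 3.14, 3.14].

## Interface

Orientations are given as a rotation vector (axis times angle).
In Python, from cell import readout, vision, sign_off, arm gives the robot as it stands. The module is installed in compiled form; this text tells all that it offers.
- The arm moves only by the shell command python3 -m creep 'ROWS' [FORCE]. ROWS is JSON, a list of rows, each a list of 5 numbers: the shift along the tool's x, y, z in units of 4 cm (1.0 is 4 cm), then the turn about the tool's z in units of 4 degrees (1.0 is 4 degrees), then the opening, from 0 (shut) to 1 (fully open). A call has 1 to 12 rows; each row shifts and turns the commanded pose from where the row before left it, along the tool's axes as they then stand; what a row does not reach is not made up. A row lasts 1/8 s, in which the tool goes at most 62.5 mm and 10.7 degrees, less where a joint would pass 70% of its speed; a pose out of reach is approached as far as the arm can. A call with a number of a shift or a turn outside -1 to 1 is refused whole. A call with a gripper value outside its range is refused whole. The fingers move at their own pace and stop on an object; FORCE is the grip in N (left out, the last holds). Time passes only in rows, so rows that do not move let the fingers close. It gives the time, the measured TCP pose, the force, the opening and the grip force at its end, in the units of the state.
- readout.observe(): the state, without advancing time (a new reading comes with each control period).
- vision.get_image(name): name is "scene" or "top" or "wrist"; returns a dict with "pixels" (384x512x3 uint8, blue, green, red), "z_map" (384x512 float32, m along the optical axis (not along the pixel's ray), 0 where there is no reading), "camera_matrix" (3x3 intrinsics, pixels), "position" and "rotation" of the camera in the world. Camera axes: x right, y up, looking along -z (the intrinsics and any distortion apply to the point x, -y, -z); pixel columns grow to the right and rows downward; lengths in m; the calibration is good to about 2 mm. A picture is of the moment at which its call begins.
- sign_off(): hands the job in; it is judged then, once.
The state is a dict: "clock": time; "joints": joint angles; "dq": joint speeds; "joint_efforts": joint torques, N m; "position": TCP position; "ee_rot": TCP orientation; "force": force on the tool from outside, world axes, zero at the start; "ft_torque": the same for the moment, N m; "width": opening from 0.0 (shut) to 1.0 (fully open); "gripper_force": force on a finger pad.
Only numpy, scipy, OpenCV 4.12 (cv2) and the standard library are available. Lean on these libraries where they do the work, as an engineer would, in place of code of your own. Each camera call takes 0.05 s, during which the arm holds its last target. There are 200 camera calls.

## Task

Push the red grease tin out of the cover's way onto its round sticker, keeping it upright and never letting the cover run into it, then slide the cover of the control box fully open by its black tab. Then press the keys fully down one at a time, yellow first, then blue, then green, letting each one come up again; do not press the red stop key, and leave the cover open, the tin on its sticker and the two bottles and the grey sleeve standing where they are.

Things in the scene. Friction and masses are not known exactly. Their poses are not given: they have to be found in the camera images.
- control_box: grey control box fixed on the trolley, 170 (its x) x 160 (its y) x 35 mm to its deck. Origin: centre of its underside. Its own +x points more or less away from the robot and is the way the cover opens. Two aluminium rails, 57 mm high over the trolley, run along x at its edges y = +-64..77 mm. The four keys stand on the deck at x = +-33, y = +-30 mm; which colour is where differs each time
- tin: red grease tin, upright, 72 mm across, 75 mm high, 0.25 to 0.5 kg, standing just behind the box where the cover comes out. Origin: centre of its underside. Slide it by pushing low on its side
- mark: white and yellow round sticker, 110 mm across, flat on the trolley, to the left or the right of where the tin stands: the tin's parking place. Origin: its centre. Drawn flat, no height
- cover (a joint): aluminium sliding cover over the keys, m: 0 = shut, 0.15 = fully open against its stop (it starts between 0 and 0.025). Slides level along the box's +x with about 1.5 N of friction and stays where it is left. Plate 156 (x) x 132 (y) x 4 mm, top 53 mm over the trolley; open, it sticks out 138 mm past the box's far side, at a height of 49 to 53 mm
- cover_tab (a point): centre of the black upright tab on the middle of the cover: 10 mm thick along the box's x, 60 mm wide along y, 28 mm high (53 to 81 mm over the trolley). It moves with the cover; push its robot-side face towards the box's +x
- yellow_key (a joint): yellow round key, cap 32 mm across, on a spring (2 N to start it, 5 N fully down). Joint: 0 = up, 0.006 m = fully down; it springs back when let go
- yellow_key_top (a point): centre of the top of the yellow key, 47 mm over the trolley when up
- yellow_pin (a joint): small white pin in the deck 26 mm from the yellow key's centre, towards the box's -x. Joint: 0 = standing 5 mm proud, 0.005 m = flush. The key takes it down with it and it stays down, showing that the key has been pressed
- blue_key (a joint): blue round key, cap 32 mm across, on a spring (2 N to start it, 5 N fully down). Joint: 0 = up, 0.006 m = fully down; it springs back when let go
- blue_key_top (a point): centre of the top of the blue key, 47 mm over the trolley when up
- blue_pin (a joint): small white pin in the deck 26 mm from the blue key's centre, towards the box's -x. Joint: 0 = standing 5 mm proud, 0.005 m = flush. The key takes it down with it and it stays down, showing that the key has been pressed
- green_key (a joint): green round key, cap 32 mm across, on a spring (2 N to start it, 5 N fully down). Joint: 0 = up, 0.006 m = fully down; it springs back when let go
- green_key_top (a point): centre of the top of the green key, 47 mm over the trolley when up
- green_pin (a joint): small white pin in the deck 26 mm from the green key's centre, towards the box's -x. Joint: 0 = standing 5 mm proud, 0.005 m = flush. The key takes it down with it and it stays down, showing that the key has been pressed
- red_key (a joint): red round key, cap 32 mm across, on a spring (2 N to start it, 5 N fully down). Joint: 0 = up, 0.006 m = fully down; it springs back when let go. The stop key: leave it alone
- red_key_top (a point): centre of the top of the red key, 47 mm over the trolley when up
- red_pin (a joint): small white pin in the deck 26 mm from the red key's centre, towards the box's -x. Joint: 0 = standing 5 mm proud, 0.005 m = flush. The key takes it down with it and it stays down, showing that the key has been pressed
- orange_bottle: bystander: orange plastic bottle with a black cap, upright, 59 mm across, 169 mm high, on the opposite side of the tin from the sticker. Origin: centre of its underside
- blue_bottle: bystander: blue plastic bottle with a red cap, upright, 66 mm across, 175 mm high, beside the box. Origin: centre of its underside
- grey_sleeve: bystander: short blue-grey sleeve, upright, 81 mm across, 100 mm high, beside the box. Origin: centre of its underside
Not all that is in view belongs to the job. Of the things that look like the tin, take the one that is farthest from the robot's base at the start.

How it is judged:
On the way, in this order (a step that is already met when the one before it is completed fails the run):
1. the tin stands on the sticker, the cover still shut (horizontal distance between tin and mark below 0.03 m and angle between tin's own z axis and vertical below 0.1 rad and height (world z) of tin below 0.005 m and linear speed of tin below 0.02 m/s and value of joint cover below 0.04 m), for 0.2 s.
2. the cover is fully open (value of joint cover above 0.142 m), for 0.1 s.
3. the yellow key alone is pressed fully down (value of joint yellow_key above 0.0045 m and value of joint each of blue_key, green_key, red_key below 0.002 m), for 0.05 s.
4. the blue key alone is pressed fully down (value of joint blue_key above 0.0045 m and value of joint each of yellow_key, green_key, red_key below 0.002 m), for 0.05 s.
5. the green key alone is pressed fully down (value of joint green_key above 0.0045 m and value of joint each of yellow_key, blue_key, red_key below 0.002 m), for 0.05 s.
At the end, for the whole second after the job is handed in: Tin upright, at rest, within 30 mm of the sticker's centre; cover open over 142 mm; all keys up (under 2 mm); yellow, blue and green pins down over 3 mm, red pin under 2 mm; both bottles and the grey sleeve upright within 25 mm of their starts (horizontal distance between tin and mark below 0.03 m and angle between each of tin, orange_bottle, blue_bottle, grey_sleeve's own z axis and vertical below 0.1 rad and height (world z) of tin below 0.005 m and linear speed of tin below 0.02 m/s and value of joint cover above 0.142 m and value of joint each of yellow_key, blue_key, green_key, red_key, red_pin below 0.002 m and value of joint each of yellow_pin, blue_pin, green_pin above 0.003 m and distance of each of orange_bottle, blue_bottle, grey_sleeve from where it was at the start of the episode below 0.025 m); the robot touches nothing.
It fails at once if a key is pressed out of order (blue before yellow, or green before blue) ((value of joint blue_pin above 0.002 m and value of joint yellow_pin below 0.003 m) or (value of joint green_pin above 0.002 m and value of joint blue_pin below 0.003 m)).
It fails at once if the red key is pressed, or two keys are down together (more than 3 mm) (value of joint red_key above 0.003 m or value of joint each of yellow_key, blue_key above 0.003 m or value of joint each of yellow_key, green_key above 0.003 m or value of joint each of blue_key, green_key above 0.003 m).
It fails at once if the cover runs into the tin (more than 1 N) (contact force between cover and tin above 1 N).
It fails at once if the tin is tipped by more than 0.35 rad (angle between tin's own z axis and vertical above 0.35 rad).
It fails at once if a bottle or the grey sleeve is moved more than 25 mm or tipped (distance of any of orange_bottle, blue_bottle, grey_sleeve from where it was at the start of the episode above 0.025 m or angle between any of orange_bottle, blue_bottle, grey_sleeve's own z axis and vertical above 0.3 rad).
It also fails if it takes over 64 s, if anything falls off the work surface, if the arm or the gripper's body presses on something with over 40 N, if the wrist force passes 120 N, or if a joint passes its speed limit or range.

## Working session

There is one attempt and no reset: what is moved stays moved. The work goes in short steps, Python scripts to look and compute and a shell command to move; the robot and the scene stay as the last step left them, time stands still between calls to the robot, and variables do not carry over. Pictures are saved under pics/ and viewed, at most 10 in all, crops included, and the job is handed in when it is done.

```bash
mkdir -p pics; cat > h.py <<'E'
import numpy as np, cv2
from cell import readout, vision, arm
from scipy.spatial.transform import Rotation as R
def grab(n):
    d=vision.get_image(n); return d
def rot(d):
    r=np.array(d["rotation"],float); return r if r.shape==(3,3) else R.from_rotvec(r).as_matrix()
def ray(d,u,v,z):
    K=np.array(d["camera_matrix"]); c=np.linalg.inv(K)@[u,v,1]
    w=rot(d)@np.array([c[0],-c[1],-c[2]]); p=np.array(d["position"]); return p+w*(z-p[2])/w[2]
def cloud(d):
    K=np.array(d["camera_matrix"]); Z=d["z_map"]; v,u=np.mgrid[:384,:512]
    P=np.stack([(u-K[0,2])/K[0,0]*Z,-(v-K[1,2])/K[1,1]*Z,-Z],-1)
    return P@rot(d).T+np.array(d["position"])
E
python3 - <<'E'
from h import *
s,t=grab("scene"),grab("top")
cv2.imwrite("pics/s0.png",s["pixels"]);cv2.imwrite("pics/t0.png",t["pixels"])
for d in(s,t): print({k:np.round(d[k],3).tolist() for k in("position","rotation","camera_matrix")}, [k for k in d])
print(readout.observe())
E
```

```text
{'position': [-0.097, 0.285, 0.731], 'rotation': [0.53, -0.862, -1.917], 'camera_matrix': [[464.874, 0.0, 258.519], [0.0, 464.874, 195.525], [0.0, 0.0, 1.0]]} ['pixels', 'z_map', 'camera_matrix', 'position', 'rotation']
{'position': [0.486, -0.052, 1.111], 'rotation': [0.06, -0.034, -1.58], 'camera_matrix': [[463.473, 0.0, 253.032], [0.0, 463.473, 191.872], [0.0, 0.0, 1.0]]} ['pixels', 'z_map', 'camera_matrix', 'position', 'rotation']
{'clock': 0.1, 'joints': array([ 0.99942479,  0.43515628,  0.02496971,  1.57400246, -0.01157624,
        1.13395288, -0.07510746]), 'dq': array([-6.11133712e-04, -4.99575594e-04,  3.17127324e-04, -5.76155197e-03,
        1.40672985e-03,  8.00357727e-05, -9.65018645e-04]), 'joint_efforts': array([ 4.17310162e-03, -6.69126105e+01,  9.88561772e-01, -3.15143895e+01,
       -6.05081627e-02,  3.74055980e-02,  7.46313049e-05]), 'position': array([ 0.2820951 , -0.55717367,  0.19422298]), 'ee_rot': array([-3.05445549e+00, -7.29223559e-01,  7.20939993e-04]), 'force': array([ 0.21079858, -0.38337774, -0.39550484]), 'ft_torque': array([ 0.01935698, -0.02209077, -0.00959512]), 'gripper_force': 0.0, 'width': 1.0008030415059088}
```

View pics/t0.png

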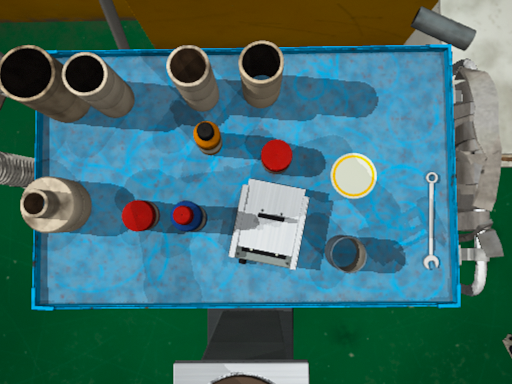

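View pics/s0.png

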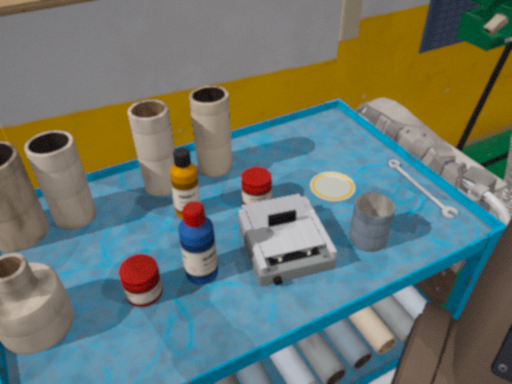

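The top view shows two red tins, at (276,156) and (140,215); the red at (183,215) is only the blue bottle's cap. The tin at (276,156) fits: it is farthest from the base and just behind the box. The sticker is at (354,176), the tab at about (271,216). Next I confirm the tin in a crop and measure.

```bash
python3 - <<'E'
from h import *
t=grab("top"); s=grab("scene")
def blobs(d,lo,hi,z,amin=60):
    hsv=cv2.cvtColor(d["pixels"],cv2.COLOR_BGR2HSV); m=cv2.inRange(hsv,lo,hi)
    n,l,st,c=cv2.connectedComponentsWithStats(m)
    for i in range(1,n):
        if st[i,4]>=amin:
            k=(l==i).astype(np.uint8); cn=max(cv2.findContours(k,0,2)[0],key=cv2.contourArea)
            (u,v),r=cv2.minEnclosingCircle(cn); print(st[i,4],np.round([u,v,r],1),np.round(ray(d,u,v,z),4), np.round(np.linalg.norm(ray(d,u,v,z)[:2]),3))
print("red top");blobs(t,(0,150,60),(6,255,255),.075)
print("red scene");blobs(s,(0,150,60),(6,255,255),.075)
print("yellow");blobs(t,(20,90,150),(35,255,255),0); print("scene");blobs(s,(20,60,130),(35,255,255),0)
P=cloud(t)
# heights at things
for n,(u0,u1,v0,v1),zl,zh in(("tin",(255,300,130,175),.06,.09),("orange",(190,225,115,160),.05,.2),("blueb",(165,210,195,235),.05,.2),("sleeve",(322,372,230,275),.08,.12),("plate",(225,320,170,275),.046,.056),("rails",(225,320,170,275),.0555,.062),("tab",(225,320,170,275),.07,.09)):
    q=P[v0:v1,u0:u1].reshape(-1,3); q=q[(q[:,2]>zl)&(q[:,2]<zh)]
    rr=cv2.minAreaRect(q[:,:2].astype(np.float32)*1000)
    print(n,len(q),q.min(0).round(3),q.max(0).round(3),np.median(q,0).round(3),np.round(rr[0],1),np.round(rr[1],1),round(rr[2],1))
w=np.vstack([cv2.resize(t["pixels"][120:285,180:400],(800,600))])
cv2.imwrite("pics/c1.png",w)
E
```

```text
red top
759 [276.  155.5  15.8] [ 0.6295 -0.0879  0.075 ] 0.636
758 [138.  215.4  16.1] [0.498  0.2229 0.075 ] 0.546
268 [183.1 215.    9.4] [0.4978 0.1214 0.075 ] 0.512
red scene
619 [255.7 181.2  15.1] [ 0.6115 -0.0769  0.075 ] 0.616
381 [193.3 213.7  12.1] [0.5801 0.0841 0.075 ] 0.586
1094 [138.7 273.6  20. ] [0.4809 0.2294 0.075 ] 0.533
yellow
333 [353.4 175.   21.2] [ 0.5907 -0.2754  0.    ] 0.652
scene
17325 [358.5  66.  144.6] [ 1.0786 -0.7243  0.    ] 1.299
1480 [491.   94.   45.6] [ 0.7201 -0.968   0.    ] 1.206
1252 [170.5 113.1  35.1] [ 1.0982 -0.043   0.    ] 1.099
4804 [ 70.2 129.7  70.9] [1.1511 0.2404 0.    ] 1.176
182 [181.4 172.1  10.8] [0.8145 0.0304 0.    ] 0.815
265 [332.5 184.5  20.8] [ 0.5915 -0.2772  0.    ] 0.653
tin 773 [ 0.598 -0.124  0.06 ] [ 0.667 -0.056  0.079] [ 0.633 -0.09   0.074] [632.8 -90.3] [67.7 69.3] 89.3
orange 702 [0.644 0.034 0.05 ] [0.702 0.09  0.172] [0.665 0.059 0.129] [673.   62.1] [58.  55.4] 0.5
blueb 835 [0.462 0.074 0.051] [0.527 0.139 0.178] [0.495 0.098 0.133] [495.3 105.9] [64.7 64.4] 43.9
sleeve 304 [ 0.371 -0.28   0.08 ] [ 0.449 -0.202  0.104] [ 0.408 -0.244  0.097] [ 410.  -240.7] [78.  77.7] 89.7
plate 4145 [ 0.374 -0.162  0.046] [0.599 0.021 0.056] [ 0.488 -0.076  0.052] [494.8 -76.2] [154.4 214.8] 77.9
rails 610 [ 0.376 -0.16   0.056] [0.599 0.021 0.062] [ 0.482 -0.08   0.057] [494.  -75.6] [152.8 213.5] 78.3
tab 123 [ 0.482 -0.104  0.074] [ 0.503 -0.046  0.085] [ 0.494 -0.075  0.08 ] [492.7 -75.2] [59.2 10.1] 78.3
```

View pics/c1.png

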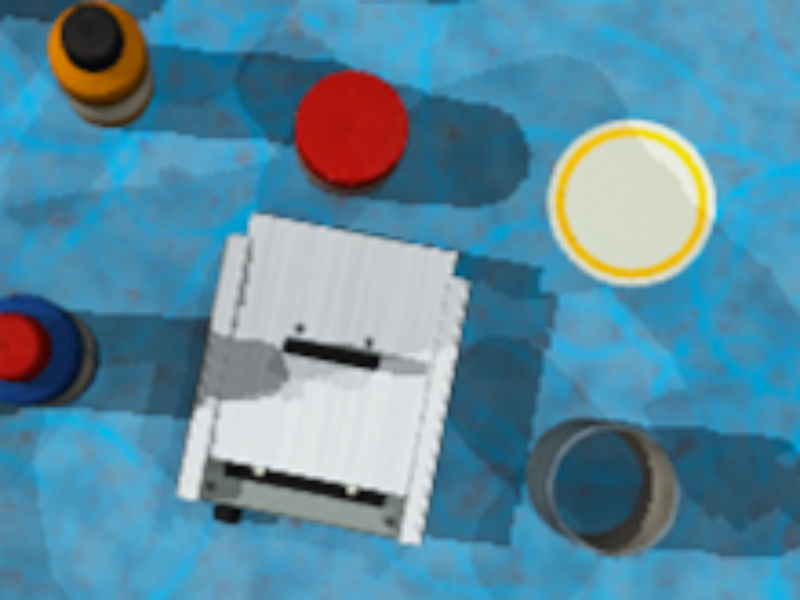

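The crop shows the upright red tin at crop (352,130), directly behind the box and left of the sticker at crop (632,202). So this is the right tin. Now the box frame and the approach numbers.

```bash
cat >> h.py <<'E'
U=None
def box(t):
    P=cloud(t)[170:280,220:325].reshape(-1,3); P=P[np.linalg.norm(P[:,:2]-[.631,-.089],axis=1)>.045]
    q=P[(P[:,2]>.0545)&(P[:,2]<.060)]
    return q
def tool(): 
    o=readout.observe(); return np.array(o["position"]),R.from_rotvec(o["ee_rot"]).as_matrix()
def shift(target):
    p,M=tool(); return (M.T@(np.array(target)-p))/.04
E
python3 - <<'E'
from h import *
t=grab("top"); q=box(t)
a=cv2.minAreaRect(q[:,:2].astype(np.float32)*1000); print(len(q),a)
c=np.array(a[0])/1000
th=np.deg2rad(a[2]-90) if a[2]>45 else np.deg2rad(a[2]); print("th",np.rad2deg(th))
u=np.array([np.cos(th),np.sin(th)]);v=np.array([-u[1],u[0]])
for n,p in(("tin",(.631,-.089)),("mark",(.591,-.276)),("tab",(.4927,-.0752)),("or",(.673,.062)),("bb",(.4953,.106)),("sl",(.41,-.2407))):
    d=np.array(p)-c; print(n,round(d@u,4),round(d@v,4))
p,M=tool(); print(M.round(3)); print("yaw of tool x",np.rad2deg(np.arctan2(M[1,0],M[0,0])))
E
```

```text
1044 ((478.883056640625, -72.54434204101562), (153.37060546875, 182.81393432617188), 78.11198425292969)
th -11.888015747070312
tin 0.1522 0.0152
mark 0.1516 -0.176
tab 0.0141 0.0002
or 0.1622 0.1716
bb -0.0207 0.1781
sl -0.0328 -0.1787
[[ 0.892  0.452 -0.   ]
 [ 0.452 -0.892  0.001]
 [-0.    -0.001 -1.   ]]
yaw of tool x 26.853357102832863
```

```bash
python3 -m creep '[[0,0,-1,-1,0.27],[0,0,-1,-1,0.27],[0,0,0,-1,0.27],[0,0,0,-1,0.27],[0,0,0,-1,0.27],[0,0,0,-1,0.27],[0,0,0,-1,0.27],[0,0,0,-1,0.27],[0,0,0,-1,0.27],[0,0,0,-1,0.27],[0,0,0,-1,0.27],[0,0,0,-1,0.27]]'
cat >> h.py <<'E'
th=np.deg2rad(-11.9); u=np.array([np.cos(th),np.sin(th)]); v=np.array([-u[1],u[0]]); C=np.array([.4789,-.0725])
def bx(x,y,z): return np.r_[C+x*u+y*v,z]
def rep():
    p,M=tool(); d=p[:2]-C; print("box frame",np.round([d@u,d@v,p[2]],4),"yaw",np.rad2deg(np.arctan2(M[1,0],M[0,0])).round(2))
E
python3 - <<'E'
from h import *
rep(); print(shift(bx(.152,.072,.26)))
E
```

```text
clock: 1.75
position: [0.2823, -0.5575, 0.2748]
ee_rot: [-2.492, -1.912, 0.0]
force: [0.2, 0.2, -0.4]
width: 0.274
gripper_force: 0.0
box frame [-0.0924 -0.5151  0.2748] yaw 74.98
[14.98861395  5.3035034   0.37027334]
```

```bash
python3 -m creep '[[0,0,0,-0.78,0.27],[1,0.5,0,0,0.27],[1,0.5,0,0,0.27],[1,0.5,0,0,0.27],[1,0.5,0,0,0.27],[1,0.5,0,0,0.27],[1,0.5,0,0,0.27],[1,0.5,0,0,0.27],[1,0.5,0,0,0.27],[1,0.5,0,0,0.27],[1,0.5,0,0,0.27]]'
python3 - <<'E'
from h import *
rep(); print(shift(bx(.152,.072,.22)))
E
```

```text
clock: 3.12
position: [0.562, -0.2069, 0.2749]
ee_rot: [2.442, 1.976, -0.0]
force: [0.6, -0.4, -0.0]
width: 0.268
gripper_force: 0.0
box frame [ 0.109  -0.1144  0.2749] yaw 77.96
[4.66313413 1.06300717 1.37186422]
```

```bash
python3 -m creep '[[0.93,0.21,0,0,0.27],[0.93,0.21,0,0,0.27],[0.93,0.21,0,0,0.27],[0.93,0.21,0,0,0.27],[0.93,0.21,0,0,0.27],[0,0,0,0,0.27],[0,0,0,0,0.27]]'
python3 - <<'E'
from h import *
rep(); print(shift(bx(.152,.072,.02)))
d=grab("wrist"); cv2.imwrite("pics/w1.png",d["pixels"])
E
```

```text
clock: 4.0
position: [0.6409, -0.0355, 0.2747]
ee_rot: [2.442, 1.976, -0.001]
force: [0.5, -0.3, -0.7]
width: 0.272
gripper_force: 0.0
box frame [0.1509 0.0696 0.2747] yaw 77.97
[0.06451835 0.02925661 6.36635293]
```

View pics/w1.png

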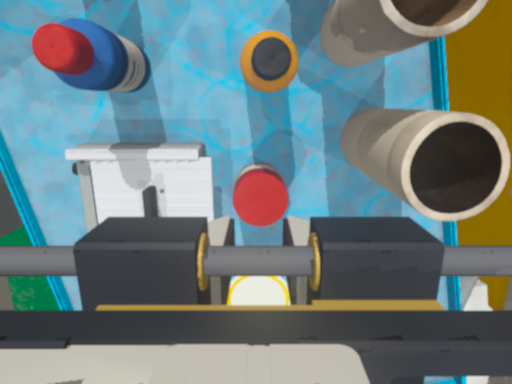

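The wrist view shows the tin's red lid at about (261,196), the orange bottle at (269,60) and the box with its tab at (150,200). I check the tin's position from it.

```bash
python3 - <<'E'
from h import *
d=grab("wrist")
for p,z in(((261,196),.075),((269,59),.169)):
    w=ray(d,*p,z); e=w[:2]-C; print(w.round(4),np.round([e@u,e@v],4))
E
python3 -m creep '[[0.05,0,1,0,0.27],[0,0,1,0,0.27],[0,0,1,0,0.27],[0,0,0,0,0.27],[0,0,0,0,0.27]]'
```

```text
[ 0.6345 -0.0821  0.075 ] [0.1543 0.0227]
[0.6713 0.0624 0.169 ] [0.1605 0.1716]
clock: 4.72
position: [0.6424, -0.0335, 0.1567]
ee_rot: [2.442, 1.975, 0.002]
force: [0.4, 1.0, 0.1]
width: 0.269
gripper_force: 0.0
```

```bash
python3 -m creep '[[0.18,0.03,0,0,0.27],[0,0,1,0,0.27],[0,0,1,0,0.27],[0,0,0.7,0,0.27],[0,0,0.7,0,0.27],[0,0,0,0,0.27],[0,0,0,0,0.27]]'
python3 - <<'E'
from h import *
rep(); print(readout.observe()["force"])
t=grab("top"); P=cloud(t)[135:180,255:300].reshape(-1,3); q=P[(P[:,2]>.06)&(P[:,2]<.085)]; print(np.median(q,0), len(q))
m=cv2.inRange(cv2.cvtColor(t["pixels"],cv2.COLOR_BGR2HSV),(20,90,150),(35,255,255)); 
pts=cv2.findNonZero(m[:,320:390]); c,r=cv2.minEnclosingCircle(pts); w=ray(t,c[0]+320,c[1],0); e=w[:2]-C; print("mark",w,e@u,e@v)
cv2.imwrite("pics/t2.png",t["pixels"][100:290,160:400].repeat(3,0).repeat(3,1))
E
```

```text
clock: 5.6
position: [0.6456, -0.0257, 0.0207]
ee_rot: [2.441, 1.976, 0.003]
force: [-0.5, 0.5, 1.0]
width: 0.272
gripper_force: 0.0
box frame [0.1535 0.0802 0.0207] yaw 77.99
[-0.45962108  0.45481485  0.96394777]
[ 0.64653847 -0.12203433  0.07170978] 3
mark [ 0.59105115 -0.27528747  0.        ] 0.15155653742324252 -0.17530332484278457
```

View pics/t2.png

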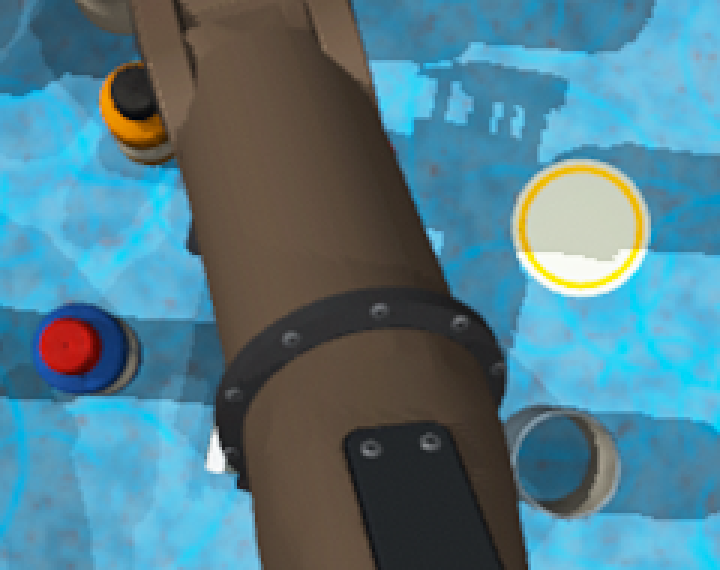

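The arm hides the tin from above, but the bottle is untouched and the sticker sits at (582,228) in the crop. Now I push along tool −x, stopping short of the sticker.

```bash
python3 -m creep '[[-0.3,0,0,0,0.27],[-0.4,0,0,0,0.27],[-0.4,0,0,0,0.27],[-0.4,0,0,0,0.27],[-0.4,0,0,0,0.27],[-0.4,0,0,0,0.27],[-0.4,0,0,0,0.27],[-0.4,0,0,0,0.27],[-0.4,0,0,0,0.27],[-0.4,0,0,0,0.27],[-0.3,0,0,0,0.27],[0,0,0,0,0.27]]'
python3 - <<'E'
from h import *
rep()
for n in("top","scene"):
    t=grab(n); hsv=cv2.cvtColor(t["pixels"],cv2.COLOR_BGR2HSV); P=cloud(t)
    q=P[(cv2.inRange(hsv,(0,150,60),(6,255,255))>0)&(P[...,2]>.06)&(P[...,2]<.09)&(P[...,1]<.05)]
    if len(q): 
        e=np.array(cv2.minEnclosingCircle(q[:,:2].astype(np.float32))[0])-C; print(n,len(q),np.round([e@u,e@v],4))
    if n=="scene": cv2.imwrite("pics/s3.png",t["pixels"])
E
```

```text
clock: 7.15
position: [0.6082, -0.1928, 0.0185]
ee_rot: [2.444, 1.974, -0.003]
force: [0.3, 0.0, 0.4]
width: 0.27
gripper_force: 0.0
box frame [ 0.1514 -0.0911  0.0185] yaw 77.84
scene 30 [ 0.1208 -0.1329]
```

View pics/s3.png

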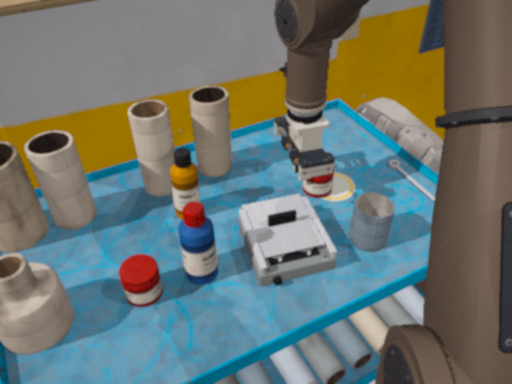

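The scene view shows the tin upright against the fingers at (318,187), short of the sticker at (335,187). I push the last 4 cm, then back off and lift.

```bash
python3 -m creep '[[-0.3,0,0,0,0.27],[-0.3,0,0,0,0.27],[-0.25,0,0,0,0.27],[-0.15,0,0,0,0.27],[0,0,0,0,0.27],[0.4,0,0,0,0.27],[0.6,0,0,0,0.27],[0,0,-1,0,0.27],[0,0,-1,0,0.27],[0,0,-1,0,0.27],[0.5,-0.8,-1,0,0],[1,-0.9,-0.5,0,0]]'
python3 - <<'E'
from h import *
rep()
for n in("top","scene"):
    t=grab(n); hsv=cv2.cvtColor(t["pixels"],cv2.COLOR_BGR2HSV); P=cloud(t)
    q=P[(cv2.inRange(hsv,(0,150,60),(6,255,255))>0)&(P[...,2]>.06)&(P[...,2]<.09)&(P[...,1]<.05)]
    if len(q): 
        e=np.array(cv2.minEnclosingCircle(q[:,:2].astype(np.float32))[0])-C; print(n,len(q),np.round([e@u,e@v],4))
E
```

```text
clock: 8.75
position: [0.5557, -0.117, 0.201]
ee_rot: [2.442, 1.973, 0.003]
force: [0.9, 1.4, 0.1]
width: 0.103
gripper_force: 0.0
box frame [ 0.0843 -0.0277  0.201 ] yaw 77.87
scene 466 [ 0.1444 -0.1687]
```

```bash
python3 -m creep '[[0.35,-1,0,0,0],[0.34,-1,0,0,0],[0,-1,0,0,0],[0,0,0,0,0],[0,0,1,0,0],[0,0,1,0,0],[0,0,0.5,0,0],[0,0,0,0,0],[0,0,0,0,0]]'
python3 - <<'E'
from h import *
rep()
t=grab("top"); hsv=cv2.cvtColor(t["pixels"],cv2.COLOR_BGR2HSV); P=cloud(t)
q=P[(cv2.inRange(hsv,(0,150,60),(6,255,255))>0)&(P[...,2]>.065)&(P[...,2]<.09)&(P[...,1]<.05)]
e=np.array(cv2.minEnclosingCircle(q[:,:2].astype(np.float32))[0])-C; print(len(q),np.round([e@u,e@v],4))
q=P[170:280,220:325].reshape(-1,3);q=q[(q[:,2]>.07)&(q[:,2]<.09)];print("tab-ish",len(q))
cv2.imwrite("pics/t4.png",t["pixels"][100:290,160:400].repeat(3,0).repeat(3,1))
E
```

```text
clock: 9.98
position: [0.4447, -0.0653, 0.0996]
ee_rot: [2.441, 1.977, 0.002]
force: [-0.1, -0.3, 0.1]
width: 0.003
gripper_force: 0.0
box frame [-0.035   0.      0.0996] yaw 78.0
724 [ 0.1516 -0.1723]
tab-ish 20
```

View pics/t4.png

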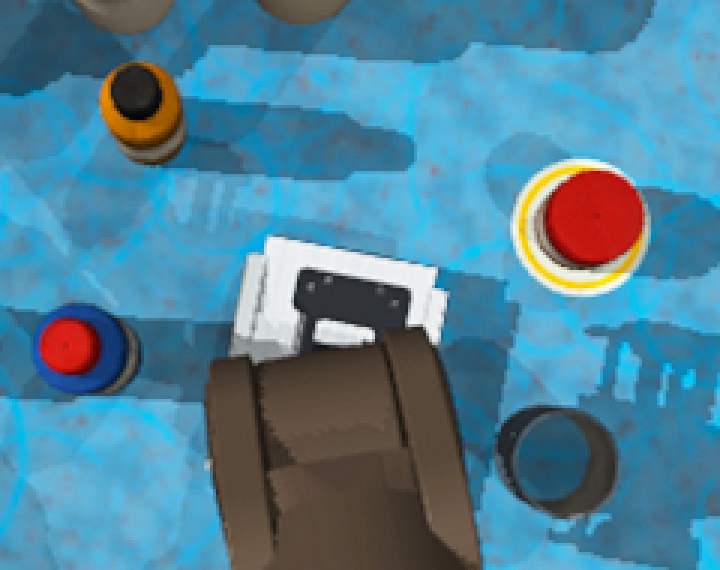

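The tin is upright on the sticker, with its lid at crop (595,217) and parallax accounting for the apparent shift: it is about 3 mm off centre. Now the cover.

```bash
python3 -m creep '[[0,0,0.45,0,0],[0,0,0.45,0,0],[0,0.3,0,0,0],[0,0.3,0,0,0],[0,0.4,0,0,0],[0,0.4,0,0,0],[0,0.4,0,0,0],[0,0.4,0,0,0],[0,0.4,0,0,0],[0,0.4,0,0,0],[0,0.4,0,0,0],[0,0.2,0,0,0]]'
python3 -m creep '[[0,0.1,0,0,0],[0,0,0,0,0]]'
python3 -c "
from h import *
rep()"
```

```text
clock: 11.52
position: [0.5856, -0.0958, 0.0628]
ee_rot: [-2.442, -1.976, -0.0]
force: [-0.4, -0.1, -0.8]
width: 0.003
gripper_force: 0.0
clock: 11.78
position: [0.5882, -0.0964, 0.0628]
ee_rot: [-2.442, -1.976, 0.0]
force: [-0.7, -1.0, 0.0]
width: 0.005
gripper_force: 0.0
box frame [ 0.1119 -0.0008  0.0628] yaw 77.98
```

```bash
python3 -m creep '[[0,0.15,0,0,0],[0,0.1,0,0,0],[0,0.1,0,0,0],[0,0,0,0,0]]'
python3 -m creep '[[0,0.1,0,0,0],[0,0.1,0,0,0],[0,0,0,0,0]]'
python3 -c "
from h import *
rep()
t=grab('top');P=cloud(t)[120:280,220:325].reshape(-1,3)
cv2.imwrite('pics/t5.png',t['pixels'][100:290,160:400].repeat(3,0).repeat(3,1))"
```

```text
clock: 12.28
position: [0.6024, -0.0994, 0.0629]
ee_rot: [2.442, 1.976, 0.0]
force: [0.5, 0.2, -0.1]
width: -0.0
gripper_force: 0.0
clock: 12.65
position: [0.6102, -0.1011, 0.0629]
ee_rot: [2.442, 1.976, 0.0]
force: [-0.5, 0.5, -0.5]
width: 0.005
gripper_force: 0.0
box frame [ 0.1344 -0.0009  0.0629] yaw 77.97
```

```bash
python3 -m creep '[[0,0.1,0,0,0],[0,0.1,0,0,0]]'
python3 -m creep '[[0,0.1,0,0,0],[0,0.1,0,0,0]]'
python3 -c "
from h import *
rep()"
```

```text
clock: 12.95
position: [0.618, -0.1028, 0.063]
ee_rot: [2.442, 1.976, 0.0]
force: [-0.4, 0.3, 0.3]
width: 0.004
gripper_force: 0.0
clock: 13.2
position: [0.6258, -0.1044, 0.0629]
ee_rot: [2.442, 1.976, 0.0]
force: [0.2, 0.1, -0.5]
width: 0.003
gripper_force: 0.0
box frame [ 0.1504 -0.0009  0.0629] yaw 77.97
```

View pics/t5.png

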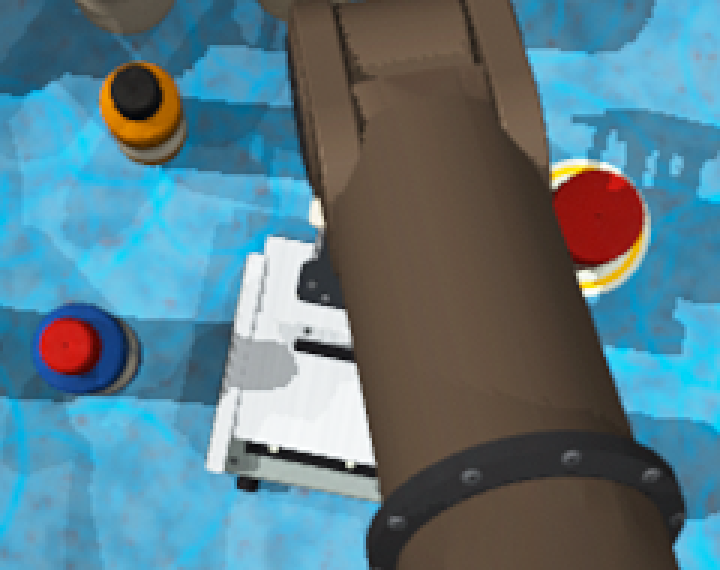

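The cover has not moved: its tab is still at crop (322,348), although the TCP reads beyond it. I check by numbers.

```bash
python3 - <<'E'
from h import *
rep(); print(readout.observe()["clock"])
vis=[]
for n in("scene","top"):
    t=grab(n); P=cloud(t); e=P[...,:2]-C; a,b=e@u,e@v
    m=(P[...,2]>.068)&(P[...,2]<.1)&(abs(b)<.045)&(a>-.1)&(a<.25)
    print(n,m.sum()); h,_=np.histogram(a[m],np.arange(-.1,.26,.01)); print(h)
    m=(abs(P[...,2]-.051)<.004)&(abs(b)<.06)&(a>-.1)&(a<.3)
    print("plate",np.percentile(a[m],[1,99]))
    if n=="scene": vis=t["pixels"]
cv2.imwrite("pics/s6.png",vis[60:300,180:440].repeat(2,0).repeat(2,1))
E
```

```text
box frame [ 0.1504 -0.0009  0.0629] yaw 77.97
13.2
scene 213
[  0   0   0   0   0   0   0   0   0   0 161  52   0   0   0   0   0   0
   0   0   0   0   0   0   0   0   0   0   0   0   0   0   0   0   0]
plate [-0.06692182  0.08783155]
top 116
[  0   0   0   0   0   0   0   0   0   0  13 103   0   0   0   0   0   0
   0   0   0   0   0   0   0   0   0   0   0   0   0   0   0   0   0]
plate [-0.06301923  0.08700345]
```

View pics/s6.png

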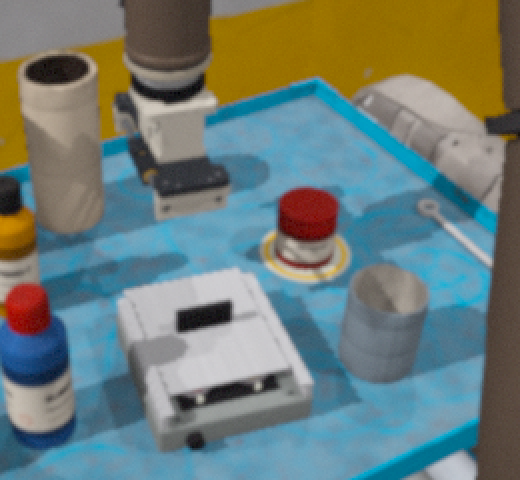

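The scene crop shows the tin on its sticker at (307,228) and the box with its tab still at (205,316). The gripper is behind the box at (190,195), apparently higher than the reading says. I compare the seen fingertip with the reported TCP.

```bash
python3 - <<'E'
from h import *
p,M=tool(); t=grab("scene"); K=np.array(t["camera_matrix"])
c=rot(t).T@(p-np.array(t["position"])); print("TCP projects",K@[c[0],-c[1],-c[2]]/-c[2], p)
P=cloud(t)
m=np.zeros((384,512),bool); m[145:172,255:296]=1
e=P[...,:2]-C; a,b=e@u,e@v
for r in range(120,176,4): 
    i=slice(250,300,6); print(r,np.c_[a[r,i],b[r,i],P[r,i,2]].round(3)[[1,3,5]].tolist())
t=grab("top"); P=cloud(t); e=P[...,:2]-C; a,b=e@u,e@v
m=(P[...,2]>.11)&(P[...,2]<.35)&(abs(b)<.06)&(a>.08)&(a<.3); 
for z in np.arange(.1,.35,.03):
    k=m&(abs(P[...,2]-z)<.015); print(z,k.sum(), (np.r_[np.percentile(a[k],[2,98]),np.percentile(b[k],[2,98])].round(3) if k.any() else ""))
print(readout.observe()["joints"])
E
```

```text
TCP projects [263.53861902 178.05080176   1.        ] [ 0.62599468 -0.10444722  0.06290355]
120 [[0.099, 0.029, 0.253], [0.101, 0.004, 0.247], [0.1, -0.02, 0.244]]
124 [[0.126, 0.022, 0.226], [0.1, 0.005, 0.239], [0.099, -0.02, 0.235]]
128 [[0.127, 0.021, 0.216], [0.1, 0.005, 0.23], [0.099, -0.02, 0.226]]
132 [[0.121, 0.023, 0.211], [0.099, 0.005, 0.221], [0.1, -0.02, 0.215]]
136 [[0.119, 0.024, 0.203], [0.1, 0.005, 0.211], [0.1, -0.02, 0.206]]
140 [[0.118, 0.024, 0.194], [0.099, 0.005, 0.202], [0.093, -0.018, 0.201]]
144 [[0.118, 0.025, 0.184], [0.086, 0.009, 0.202], [0.078, -0.013, 0.203]]
148 [[0.078, 0.036, 0.203], [0.069, 0.014, 0.205], [0.065, -0.009, 0.203]]
152 [[0.078, 0.036, 0.194], [0.062, 0.016, 0.201], [0.053, -0.006, 0.202]]
156 [[0.323, -0.031, -0.003], [0.055, 0.018, 0.197], [0.057, -0.007, 0.19]]
160 [[0.304, -0.026, -0.001], [0.057, 0.017, 0.185], [0.062, -0.009, 0.176]]
164 [[0.284, -0.02, 0.001], [0.062, 0.016, 0.172], [0.064, -0.01, 0.164]]
168 [[0.27, -0.016, -0.0], [0.062, 0.016, 0.162], [0.253, -0.075, -0.001]]
172 [[0.253, -0.011, 0.0], [0.241, -0.039, 0.003], [0.238, -0.07, -0.002]]
0.1 1 [0.298 0.298 0.04  0.04 ]
0.13 22 [0.282 0.3   0.039 0.05 ]
0.16 41 [0.098 0.298 0.028 0.057]
0.19 165 [0.081 0.298 0.011 0.059]
0.22 24 [0.085 0.299 0.021 0.059]
0.25 49 [0.102 0.122 0.024 0.034]
0.28 0 
0.31 0 
0.33999999999999997 0 
[ 0.32217224  0.60815028 -0.36351999  1.66778957  0.25947232  0.91363792
 -0.35109007]
```

```bash
python3 - <<'E'
from h import *
p,M=tool(); d=grab("wrist"); print("cam in tool",(M.T@(np.array(d["position"])-p)).round(3))
P=cloud(d); T=(P-p)@M
print("table z seen by wrist", np.round(np.percentile(P[...,2][d["z_map"]>0],[2,10,30,50]),3))
m=(d["z_map"]>0)&(np.abs(T[...,0])<.05)&(np.abs(T[...,1])<.12)&(T[...,2]>-.2)&(T[...,2]<.03)
for z in np.arange(-.16,.03,.01):
    k=m&(abs(T[...,2]-z)<.005)
    if k.sum()>5: print(round(z,2),k.sum(),np.percentile(T[...,0][k],[2,98]).round(3),np.percentile(T[...,1][k],[2,98]).round(3))
t=grab("scene"); P=cloud(t); T=(P-p)@M
for c in(258,264,270): print(c,[(r,T[r,c].round(3).tolist()) for r in range(160,182,3)])
E
```

```text
cam in tool [ 0.069  0.    -0.189]
table z seen by wrist [-0.002 -0.001 -0.     0.052]
-0.15 5507 [0.025 0.028] [-0.04   0.016]
-0.14 22503 [0.02  0.027] [-0.045  0.045]
-0.13 8493 [0.025 0.027] [-0.05   0.049]
-0.12 19735 [0.022 0.037] [-0.043  0.031]
-0.11 10505 [0.025 0.037] [-0.064  0.063]
-0.1 1513 [-0.023  0.037] [-0.079  0.08 ]
-0.09 25 [0.002 0.007] [-0.002  0.003]
-0.08 297 [-0.008  0.004] [-0.002  0.003]
-0.07 28 [-0.008 -0.003] [-0.  0.]
-0.06 99 [0.01  0.011] [-0.002  0.003]
-0.05 149 [0.01  0.012] [-0.004  0.004]
-0.04 135 [0.01  0.012] [-0.004  0.004]
-0.03 47 [0.01  0.012] [-0.004  0.004]
0.01 10059 [-0.024  0.049] [-0.119 -0.06 ]
258 [(160, [0.036, -0.086, -0.121]), (163, [0.037, -0.087, -0.115]), (166, [0.037, -0.088, -0.108]), (169, [-0.018, 0.113, 0.062]), (172, [-0.015, 0.103, 0.064]), (175, [-0.012, 0.091, 0.063]), (178, [-0.009, 0.08, 0.064]), (181, [-0.006, 0.071, 0.066])]
264 [(160, [0.026, -0.093, -0.124]), (163, [0.025, -0.087, -0.112]), (166, [0.025, -0.09, -0.107]), (169, [0.024, -0.087, -0.097]), (172, [-0.029, 0.096, 0.061]), (175, [-0.027, 0.088, 0.065]), (178, [-0.023, 0.075, 0.063]), (181, [-0.02, 0.064, 0.063])]
270 [(160, [0.014, -0.093, -0.121]), (163, [0.013, -0.091, -0.113]), (166, [0.012, -0.088, -0.103]), (169, [-0.048, 0.106, 0.064]), (172, [-0.045, 0.094, 0.064]), (175, [-0.041, 0.082, 0.063]), (178, [-0.038, 0.072, 0.064]), (181, [-0.034, 0.059, 0.063])]
```

The wrist and scene depths agree that the shut fingers end about 28 mm behind the nominal TCP, so they passed over the tab. I go back up and around, then descend lower with force checks.

```bash
python3 -m creep '[[0,0,-1,0,0],[0,0,-0.5,0,0],[0,-0.9,0,0,0],[0,-0.9,0,0,0],[0,-0.9,0,0,0],[0,-0.9,0,0,0],[0,-0.9,0,0,0],[0,-0.2,0,0,0],[0,0,0,0,0],[0,0,0,0,0]]'
cat > f.py <<'E'
from h import *
rep(); p,M=tool(); d=grab("wrist"); P=cloud(d); T=(P-p)@M
k=(d["z_map"]>0)&(np.abs(T[...,0])<.016)&(np.abs(T[...,1])<.06)&(T[...,2]>-.06)&(P[...,2]>.09)
h=T[k]; print(len(h),"finger pts: z max",np.percentile(h[:,2],[50,90,99,100]).round(4),"y",h[:,1].min().round(3),h[:,1].max().round(3))
K=np.array(d["camera_matrix"])
for q in([.01,0,0],[.01,0,-.02],[.01,0,-.03],[.01,0,-.05]):
    w=p+M@np.array(q); c=rot(d).T@(w-np.array(d["position"])); x=(K@[c[0],-c[1],-c[2]]/-c[2])[:2].astype(int); print(q,x,T[x[1],x[0]].round(3) if 0<=x[1]<384 else "")
E
python3 f.py; python3 -m creep '[[0,0,0,0,0.9],[0,0,0,0,0.9],[0,0,0,0,0.9],[0,0,0,0,0.9],[0,0,0,0,0.9],[0,0,0,0,0.9]]'; python3 f.py;  python3 -m creep '[[0,0,0,0,0.27],[0,0,0,0,0.27],[0,0,0,0,0.27],[0,0,0,0,0.27],[0,0,0,0,0.27],[0,0,0,0,0.27]]'; python3 f.py
```

```text
clock: 14.75
position: [0.4429, -0.0653, 0.1231]
ee_rot: [2.442, 1.976, 0.002]
force: [0.4, -0.1, 0.0]
width: 0.007
gripper_force: 0.0
box frame [-0.0367 -0.0004  0.1231] yaw 77.96
383 finger pts: z max [-0.0456 -0.0341 -0.031  -0.0301] y -0.004 0.004
[0.01, 0, 0] [258 200] [-0.011 -0.     0.07 ]
[0.01, 0, -0.02] [258 211] [-0.021 -0.     0.072]
[0.01, 0, -0.03] [258 217] [-0.026 -0.     0.071]
[0.01, 0, -0.05] [258 232] [ 0.01 -0.   -0.05]
clock: 15.55
position: [0.4416, -0.0652, 0.1229]
ee_rot: [2.442, 1.977, -0.0]
force: [-0.4, -1.1, 0.9]
width: 0.602
gripper_force: 0.0
box frame [-0.038  -0.0005  0.1229] yaw 77.98
1847 finger pts: z max [-0.0483 -0.0361 -0.0317 -0.0306] y -0.045 0.045
[0.01, 0, 0] [258 200] [-0.011 -0.     0.07 ]
[0.01, 0, -0.02] [258 211] [-0.021 -0.     0.07 ]
[0.01, 0, -0.03] [258 217] [-0.027 -0.     0.071]
[0.01, 0, -0.05] [257 232] [-0.04  -0.001  0.069]
clock: 16.35
position: [0.4417, -0.0652, 0.1229]
ee_rot: [2.442, 1.977, -0.0]
force: [-0.4, -0.0, -1.1]
width: 0.272
gripper_force: 0.0
box frame [-0.038  -0.0005  0.1229] yaw 77.98
1185 finger pts: z max [-0.0471 -0.0359 -0.032  -0.03  ] y -0.024 0.025
[0.01, 0, 0] [258 200] [-0.011 -0.     0.069]
[0.01, 0, -0.02] [258 211] [-0.021 -0.     0.07 ]
[0.01, 0, -0.03] [258 217] [-0.026 -0.     0.069]
[0.01, 0, -0.05] [258 232] [-0.04  -0.     0.071]
```

The fingertips sit a constant 30 mm above the reported TCP at every opening, so I subtract 30 mm from the reading. I shut the fingers, descend to a reading of 0.031 (tip at about 61 mm) and push.

```bash
python3 -m creep '[[0,0,0,0,0],[0,0,0,0,0],[0,0,1,0,0],[0,0,0.8,0,0],[0,0,0.3,0,0],[0,0,0.2,0,0],[0,0,0,0,0]]'; python3 -m creep '[[0,0.3,0,0,0],[0,0.3,0,0,0],[0,0.3,0,0,0],[0,0.3,0,0,0]]'
python3 - <<'E'
from h import *
rep(); t=grab("scene"); P=cloud(t); e=P[...,:2]-C; a,b=e@u,e@v
m=(abs(P[...,2]-.051)<.004)&(abs(b)<.06)&(a>-.1)&(a<.3); print("plate",np.percentile(a[m],[1,99]))
E
```

```text
clock: 17.27
position: [0.4419, -0.0652, 0.0312]
ee_rot: [2.442, 1.977, 0.0]
force: [0.4, -1.1, -0.4]
width: 0.006
gripper_force: 0.0
clock: 17.77
position: [0.4893, -0.0754, 0.031]
ee_rot: [-2.442, -1.976, 0.0]
force: [-1.0, -1.0, 1.5]
width: 0.005
gripper_force: 1.1
box frame [ 0.0108 -0.0007  0.031 ] yaw 77.97
plate [-0.05178581  0.10942696]
```

The cover moves. I carry on to the stop.

```bash
python3 -m creep '[[0,0.4,0,0,0],[0,0.4,0,0,0],[0,0.4,0,0,0],[0,0.4,0,0,0],[0,0.4,0,0,0],[0,0.3,0,0,0],[0,0.2,0,0,0]]'; python3 -m creep '[[0,0.1,0,0,0],[0,0.1,0,0,0]]'; python3 -m creep '[[0,0.08,0,0,0],[0,0.08,0,0,0]]';python3 -m creep '[[0,0.08,0,0,0],[0,0.08,0,0,0]]'
python3 -c "
from h import *
rep()"
```

```text
clock: 18.7
position: [0.5868, -0.0959, 0.0307]
ee_rot: [-2.441, -1.976, 0.0]
force: [-0.9, 1.3, 0.2]
width: 0.005
gripper_force: 1.0
clock: 18.95
position: [0.594, -0.0976, 0.0308]
ee_rot: [-2.441, -1.977, 0.001]
force: [-1.9, 0.3, 0.3]
width: 0.005
gripper_force: 0.8
clock: 19.2
position: [0.5945, -0.0977, 0.0307]
ee_rot: [-2.435, -1.973, 0.013]
force: [-28.8, 7.4, 27.0]
width: 0.002
gripper_force: 16.2
clock: 19.45
position: [0.5942, -0.0978, 0.0306]
ee_rot: [-2.429, -1.969, 0.026]
force: [-53.4, 11.0, 48.1]
width: 0.006
gripper_force: 29.3
box frame [ 0.1181 -0.001   0.0306] yaw 78.07
```

The force jump shows the stop is reached. I back off, lift and clear the arm to look at the keys.

```bash
python3 -m creep '[[0,-0.4,0,0,0],[0,-0.4,0,0,0],[0,0,-1,0,0],[0,0,-1,0,0],[0,0,-1,0,0],[-0.6,-0.8,-0.5,0,0],[-0.6,-1,0,0,0],[-1,-1,0,0,0],[-1,-1,0,0,0],[-0.8,-1,0,0,0],[0,0,0,0,0],[0,0,0,0,0]]'
cat > k.py <<'E'
from h import *
rep(); t=grab("top"); hsv=cv2.cvtColor(t["pixels"],cv2.COLOR_BGR2HSV); P=cloud(t)
e=P[...,:2]-C; a,b=e@u,e@v
box=(abs(a)<.1)&(abs(b)<.064)&(P[...,2]<.06)&(P[...,2]>.03)
for n,lo,hi in(("yellow",(20,100,90),(35,255,255)),("blue",(95,120,40),(130,255,255)),("green",(40,80,40),(90,255,255)),("red",(0,120,50),(8,255,255))):
    m=((cv2.inRange(hsv,lo,hi)>0)&box).astype(np.uint8); N,l,st,c=cv2.connectedComponentsWithStats(m)
    if N>1:
        i=1+np.argmax(st[1:,4]); w=ray(t,*c[i],.047); q=w[:2]-C; print(n,st[i,4],c[i].round(1),w.round(4),np.round([q@u,q@v],4),np.median(P[...,2][l==i]).round(4))
m=(abs(P[...,2]-.051)<.003)&(abs(b)<.055)&(a>.03)&(a<.3); print("plate",np.percentile(a[m],[1,99]))
m=(P[...,2]>.07)&(P[...,2]<.09)&(abs(b)<.04)&(a>.08)&(a<.2); print("tab",np.median(a[m]),m.sum())
q=P[(cv2.inRange(hsv,(0,150,60),(6,255,255))>0)&(P[...,2]>.065)&(P[...,2]<.09)&(P[...,1]<-.1)]
e=np.array(cv2.minEnclosingCircle(q[:,:2].astype(np.float32))[0])-C; print("tin",np.round([e@u,e@v],4))
cv2.imwrite("pics/t7.png",t["pixels"][100:290,160:400].repeat(3,0).repeat(3,1))
E
python3 k.py
```

```text
clock: 20.95
position: [0.3551, -0.2104, 0.1715]
ee_rot: [2.441, 1.975, 0.001]
force: [0.1, 0.1, -0.2]
width: 0.0
gripper_force: 0.0
box frame [-0.0927 -0.1605  0.1715] yaw 77.95
yellow 148 [278.7 243. ] [ 0.4323 -0.0925  0.047 ] [-0.0415 -0.0292] 0.0462
blue 137 [258.5 209.7] [ 0.5086 -0.0472  0.047 ] [0.0238 0.0308] 0.0461
green 140 [284.1 214.9] [ 0.4962 -0.1058  0.047 ] [ 0.0238 -0.029 ] 0.0461
red 141 [253.  237.9] [ 0.4443 -0.0341  0.047 ] [-0.0418  0.0305] 0.0459
plate [0.06440897 0.21868001]
tab 0.14138084438350065 131
tin [ 0.1518 -0.1721]
```

Keys found: yellow, green, blue and red sit at box (-.042,-.029), (.024,-.029), (.024,.031) and (-.042,.031). Approach yellow.

```bash
python3 -m creep '[[0.82,0.32,0,0,0],[0.82,0.32,0,0,0],[0.82,0.32,0,0,0],[0.82,0.32,0,0,0],[0,0,0,0,0],[0,0,0,0,0],[0,0,0,0,0]]'
python3 -c "
from h import *
rep(); p=bx(-.0415,-.0292,.085); print(shift(p))"
```

```text
clock: 21.88
position: [0.4315, -0.0931, 0.1708]
ee_rot: [-2.443, -1.975, 0.001]
force: [0.6, -0.1, -1.1]
width: 0.003
gripper_force: 0.0
box frame [-0.0422 -0.03    0.1708] yaw 77.93
[0.02033787 0.01687155 2.14552853]
```

```bash
python3 -m creep '[[0.02,0.02,0.9,0,0],[0,0,0.9,0,0],[0,0,0.4,0,0],[0,0,0.09,0,0],[0,0,0,0,0]]'
python3 -m creep '[[0,0,0.075,0,0],[0,0,0,0,0]]'
python3 -m creep '[[0,0,0.075,0,0],[0,0,0,0,0]]'
```

```text
clock: 22.5
position: [0.4329, -0.0923, 0.0797]
ee_rot: [2.442, 1.975, 0.0]
force: [0.9, -0.6, -0.1]
width: 0.006
gripper_force: 0.0
clock: 22.75
position: [0.4329, -0.0921, 0.0767]
ee_rot: [2.442, 1.976, 0.001]
force: [0.3, 0.2, -0.4]
width: 0.003
gripper_force: 0.0
clock: 23.0
position: [0.4326, -0.0919, 0.0732]
ee_rot: [-2.442, -1.977, 0.0]
force: [-0.5, 0.2, 0.4]
width: 0.002
gripper_force: 0.0
```

```bash
python3 -m creep '[[0,0,0.06,0,0],[0,0,0,0,0]]'
python3 -m creep '[[0,0,0.06,0,0],[0,0,0,0,0]]'
python3 -m creep '[[0,0,0.05,0,0],[0,0,0,0,0]]'
```

```text
clock: 23.25
position: [0.4325, -0.0919, 0.0707]
ee_rot: [-2.442, -1.976, 0.0]
force: [0.4, 0.3, 0.4]
width: 0.007
gripper_force: 0.0
clock: 23.5
position: [0.4326, -0.0919, 0.0684]
ee_rot: [-2.442, -1.976, 0.0]
force: [-0.4, -0.1, -0.3]
width: 0.007
gripper_force: 0.0
clock: 23.75
position: [0.4326, -0.0919, 0.0664]
ee_rot: [-2.442, -1.977, 0.0]
force: [0.2, 0.0, 0.1]
width: 0.005
gripper_force: 0.0
```

```bash
python3 -m creep '[[0,0,0.05,0,0],[0,0,0,0,0]]'
python3 -m creep '[[0,0,0.05,0,0],[0,0,0,0,0]]'
python3 -c "
from h import *
rep(); print(readout.observe()['force'])"
```

```text
clock: 24.0
position: [0.4326, -0.0919, 0.0644]
ee_rot: [-2.442, -1.977, 0.0]
force: [0.1, -1.1, -0.6]
width: 0.008
gripper_force: 0.0
clock: 24.25
position: [0.4326, -0.0919, 0.0624]
ee_rot: [-2.442, -1.976, 0.0]
force: [0.0, 0.5, -0.2]
width: 0.008
gripper_force: 0.0
box frame [-0.0413 -0.0285  0.0624] yaw 77.98
[ 0.0211539   0.54946955 -0.19967284]
```

```bash
for i in 1; do :; done; python3 -m creep '[[0,0,0.05,0,0],[0,0,0.05,0,0]]'|grep -E "pos|force:"
python3 -m creep '[[0,0,0.05,0,0],[0,0,0,0,0]]'|grep -E "pos|force:"
python3 -m creep '[[0,0,0.05,0,0],[0,0,0,0,0]]'|grep -E "pos|force:"
python3 - <<'E'
from h import *
p,M=tool()
for n in("wrist","scene"):
    d=grab(n); P=cloud(d); T=(P-p)@M
    k=(d["z_map"]>0)&(np.abs(T[...,0])<.014)&(np.abs(T[...,1])<.022)&(T[...,2]>-.07)&(T[...,2]<.01)
    print(n,k.sum(),np.percentile(T[k],[1,50,99],axis=0).round(4) if k.any() else "", np.histogram(T[...,2][k],np.arange(-.07,.011,.005))[0])
E
```

```text
position: [0.4327, -0.0919, 0.0584]
force: [0.6, -0.5, -0.8]
gripper_force: 0.0
position: [0.4325, -0.0918, 0.0563]
force: [-0.2, -0.1, 0.0]
gripper_force: 0.0
position: [0.4326, -0.0919, 0.0544]
force: [0.7, -0.7, -0.1]
gripper_force: 0.0
wrist 1557 [[-0.0055 -0.0153 -0.0663]
 [ 0.008  -0.      0.0077]
 [ 0.0137  0.0133  0.0096]] [  28   45   54   77   69   73   66   48    0    0    0    0    0    0
    0 1097]
scene 186 [[-0.0133 -0.0185 -0.0589]
 [ 0.0063 -0.004   0.0071]
 [ 0.0134  0.0124  0.0098]] [  0   0  10  15  12  10   7   4   0   0   0   0   0   0   0 128]
```

My sign slipped: the tip is 30 mm *above* the reported TCP, so contact comes at a reading of about 0.017 and full press at about 0.011.

```bash
python3 -m creep '[[0,0,0.5,0,0],[0,0,0.35,0,0],[0,0,0,0,0]]'|grep -E "pos|force:"
python3 -m creep '[[0,0,0.1,0,0],[0,0,0,0,0]]'|grep -E "pos|force:"
python3 -m creep '[[0,0,0.06,0,0],[0,0,0,0,0]]'|grep -E "pos|force:"
```

```text
position: [0.4318, -0.0917, 0.0197]
force: [0.0, -0.2, 0.5]
gripper_force: 0.0
position: [0.4328, -0.0919, 0.0166]
force: [0.1, -0.4, 0.1]
gripper_force: 0.0
position: [0.4331, -0.092, 0.0143]
force: [0.5, 0.2, 3.2]
gripper_force: 1.2
```

```bash
python3 -m creep '[[0,0,0.06,0,0],[0,0,0,0,0]]'|grep -E "pos|force:"
python3 -m creep '[[0,0,0.06,0,0],[0,0,0,0,0]]'|grep -E "pos|force:"
```

```text
position: [0.433, -0.0919, 0.0118]
force: [0.3, 0.8, 3.5]
gripper_force: 1.8
position: [0.433, -0.0919, 0.0095]
force: [0.4, -0.4, 6.8]
gripper_force: 3.4
```

```bash
python3 -m creep '[[0,0,0.03,0,0],[0,0,0,0,0]]'|grep -E "pos|force:"
python3 -m creep '[[0,0,-0.6,0,0],[0,0,-1,0,0],[0,0,-0.4,0,0],[0,0,0,0,0]]'|grep -E "pos|force:"
python3 -c "
from h import *
rep(); print(shift(bx(.0238,.0308,.09)))"
```

```text
position: [0.4331, -0.092, 0.0092]
force: [-4.0, 0.4, 25.0]
gripper_force: 12.5
position: [0.4331, -0.0921, 0.0887]
force: [-0.3, 0.4, -0.8]
gripper_force: 0.0
box frame [-0.0407 -0.0286  0.0887] yaw 77.95
[ 1.49040052  1.60945197 -0.03036605]
```

Yellow is fully down and released. Now blue.

```bash
python3 -m creep '[[0.5,0.54,0,0,0],[0.5,0.54,0,0,0],[0.49,0.53,0,0,0],[0,0,0,0,0],[0,0,0,0,0]]'|grep -E "pos|force:"
python3 -c "
from h import *
rep(); print(shift(bx(.0238,.0308,.0095)))"
```

```text
position: [0.5066, -0.0474, 0.0869]
force: [-0.3, -0.9, 0.5]
gripper_force: 0.0
box frame [0.0219 0.0303 0.0869] yaw 77.98
[0.01348243 0.05162732 1.93368099]
```

```bash
python3 -m creep '[[0.02,0.05,0.8,0,0],[0,0,0.8,0,0],[0,0,0.1,0,0],[0,0,0.08,0,0],[0,0,0.06,0,0],[0,0,0.06,0,0],[0,0,0,0,0]]'|grep -E "pos|force:"
python3 -m creep '[[0,0,0.04,0,0],[0,0,0,0,0]]'|grep -E "pos|force:"
```

```text
position: [0.5108, -0.0468, 0.0126]
force: [0.4, -1.5, 2.2]
gripper_force: 1.6
position: [0.5108, -0.0468, 0.0108]
force: [-0.0, -2.3, 4.3]
gripper_force: 2.1
```

```bash
python3 -m creep '[[0,0,0.04,0,0],[0,0,0,0,0]]'|grep -E "pos|force:"
python3 -m creep '[[0,0,0.03,0,0],[0,0,0,0,0]]'|grep -E "pos|force:"
```

```text
position: [0.5108, -0.0468, 0.0095]
force: [0.4, -2.2, 9.6]
gripper_force: 5.2
position: [0.5109, -0.0468, 0.0092]
force: [-4.5, -2.1, 24.7]
gripper_force: 12.4
```

Blue has bottomed. I lift and move to green.

```bash
python3 -m creep '[[0,0,-0.6,0,0],[0,0,-1,0,0],[0,0,-0.4,0,0],[0,0,0,0,0],[-0.5,0,0,0,0],[-0.5,0,0,0,0],[-0.5,0,0,0,0],[0,0,0,0,0],[0,0,0,0,0]]'|grep -E "pos|force:"
python3 -c "
from h import *
rep(); print(shift(bx(.0238,-.029,.0095)))"
```

```text
position: [0.4973, -0.1044, 0.0869]
force: [0.7, 0.5, 0.3]
gripper_force: 0.0
box frame [ 0.0246 -0.0275  0.0869] yaw 78.0
[-0.03953494 -0.01792658  1.93440189]
```

```bash
python3 -m creep '[[-0.04,-0.02,0.8,0,0],[0,0,0.8,0,0],[0,0,0.1,0,0],[0,0,0.08,0,0],[0,0,0.06,0,0],[0,0,0.06,0,0],[0,0,0.04,0,0],[0,0,0,0,0]]'|grep -E "pos|force:"
python3 -m creep '[[0,0,0.04,0,0],[0,0,0,0,0]]'|grep -E "pos|force:"
python3 -m creep '[[0,0,0.03,0,0],[0,0,0,0,0]]'|grep -E "pos|force:"
```

```text
position: [0.4975, -0.1064, 0.0106]
force: [1.7, 2.9, 4.0]
gripper_force: 2.1
position: [0.4975, -0.1065, 0.0094]
force: [-0.5, 2.8, 13.6]
gripper_force: 6.6
position: [0.4976, -0.1065, 0.0091]
force: [-4.6, 3.2, 26.7]
gripper_force: 13.9
```

Green has bottomed. I lift clear, move back and check everything.

```bash
python3 -m creep '[[0,0,-0.6,0,0],[0,0,-1,0,0],[0,0,-1,0,0],[0,0,-1,0,0],[0,0,-0.6,0,0],[-0.8,-0.8,0,0,0],[-0.8,-0.8,0,0,0],[-0.8,-0.8,0,0,0],[-0.9,-0.6,0,0,0],[0,0,0,0,0],[0,0,0,0,0]]'|grep -E "clo|pos|force:"
python3 k.py
```

```text
clock: 33.48
position: [0.3517, -0.2107, 0.1753]
force: [0.3, -0.0, 0.2]
gripper_force: 0.0
box frame [-0.0959 -0.1615  0.1753] yaw 77.94
yellow 147 [278.7 243. ] [ 0.4323 -0.0926  0.047 ] [-0.0415 -0.0292] 0.0461
blue 139 [258.4 209.8] [ 0.5085 -0.0471  0.047 ] [0.0237 0.031 ] 0.0463
green 141 [284.2 214.9] [ 0.4963 -0.1059  0.047 ] [ 0.0239 -0.029 ] 0.0465
red 139 [253.  237.9] [ 0.4443 -0.034   0.047 ] [-0.0417  0.0305] 0.0461
plate [0.06458931 0.21911859]
tab 0.14126272528852996 134
tin [ 0.1519 -0.1725]
```

View pics/t7.png

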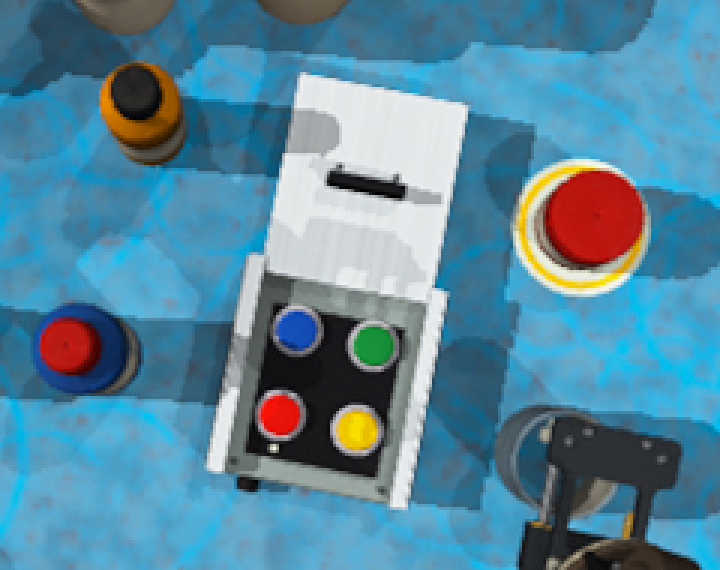

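The final view shows the cover open with its tab at (366,184) and the tin on its sticker at (595,217). All keys are up, only the red key's pin still stands at (274,448), and the bottles and sleeve are in place. I hand it in.

```bash
python3 -c "
from cell import sign_off
print(sign_off())"
```

```text
the job is handed in; nothing more can be done
None
```

The job is handed in, no verdict shown: tin upright about 3 mm off the sticker's centre, cover open against its stop, yellow, blue and green each pressed fully down in that order and back up, red key not pressed, bottles and sleeve still in place.

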